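# Sort the tomatoes, garlic and egg on the prep counter

### The job

Clear the prep counter: put both tomatoes in the red tray and both garlic bulbs in the blue tray, each resting on the tray's floor, and stand the egg upright in the egg cup, blunt end down as it stands now. Set each thing down gently rather than dropping it, and leave the pepper mill and the white dip bowl where they are.

Things in the scene. Friction and masses are not known exactly. Their poses are not given: they have to be found in the camera images.
- tomato_1_center (a point): ripe red tomato with a small green calyx on top; 60 mm across (widest at half height), 50 mm tall, flat underside on the work surface; the point is its centre, 25 mm above its underside, z up. The two tomatoes are alike.
- tomato_2_center (a point): ripe red tomato with a small green calyx on top; 60 mm across (widest at half height), 50 mm tall, flat underside on the work surface; the point is its centre, 25 mm above its underside, z up. The two tomatoes are alike.
- garlic_1_center (a point): white garlic bulb with a short pale neck on top; 51 mm across (widest 16 to 25 mm up), 50 mm tall plus a 4 mm stalk stub, tapering above, flat underside on the work surface; the point is its centre, 25 mm above its underside, z up. The two bulbs are alike.
- garlic_2_center (a point): white garlic bulb with a short pale neck on top; 51 mm across (widest 16 to 25 mm up), 50 mm tall plus a 4 mm stalk stub, tapering above, flat underside on the work surface; the point is its centre, 25 mm above its underside, z up. The two bulbs are alike.
- egg_center (a point): brown hen's egg, 46 mm across and 60 mm long, hard and rigid, standing upright, blunt end down, in a single round grey carton cell (58 mm wide, 16 mm high, fixed) that holds its lowest 10 mm; its lowest point is 6 mm above the work surface. The point is its centre, half-way up (30 mm above its lowest point); z along its length, up. It is widest 27 mm above its lowest point. Gripped at its centre or up to 8 mm above, the fingers clear the carton cell.
- egg_cup_rim (a point): white footed egg cup on a blue 110 mm saucer, fixed to the work surface. The point is the centre of its mouth, level with the rim, 44 mm above the work surface; mouth 36 mm across inside, rim 42 mm across outside, z up. The hollow is a funnel, so an upright egg centres itself; the seated egg's lowest 10 mm lie below the rim, its centre 20 mm above the rim.
- red_tray: red plastic tray, open on top, fixed to the work surface; outside 140 mm (its x) by 170 mm (its y) by 30 mm high, walls 4 mm, floor 4 mm thick. Origin: centre of its underside. Room for two vegetables side by side along its long y axis (about 38 mm either side of the middle).
- blue_tray: blue plastic tray, open on top, fixed to the work surface; outside 140 mm (its x) by 170 mm (its y) by 30 mm high, walls 4 mm, floor 4 mm thick. Origin: centre of its underside. Room for two vegetables side by side along its long y axis (about 38 mm either side of the middle).
- pepper_mill_center (a point): small turned dark-wood pepper mill, loose, 44 mm across and 101 mm tall, a bystander; the point is its centre, 48 mm above its underside, z up.
- dip_bowl_center (a point): small empty white dip bowl, loose, 64 mm across and 28 mm tall, a bystander; the point is its centre, 14 mm above its underside, z up.

How it is judged:
By the outcome, as a careful person would: the job done as asked, in the order asked, and still so for the second after the job is handed in, with the robot touching nothing.
It also fails if it takes over 118 s, if anything falls off the work surface, if the arm or the gripper's body presses on something with over 40 N, if the wrist force passes 120 N, or if a joint passes its speed limit or range.

### The arm

A 6-joint arm with a two-finger parallel gripper is mounted at the origin on the work surface. World frame = base frame: x ahead of the robot, y to its left, z up, the work surface at z = 0. Lengths are in mm, angles in degrees, forces in N, time in s.
With the tool pointing down it reaches from about 375 to 925 mm from the base axis. Payload 5.7 kg.
Tool frame: the origin (TCP) lies on the centre line of the jaws, within the pads' length; the fingertips stand 11 mm ahead of it and the grasp point (between the pads) lies 8 mm behind it; z points along the fingers, y is the line along which they close (so a half turn about z gives the same grasp; the last joint's range is limited). The gripper opens to 88 mm and grips with 3 to 60 N. Pads are 20 mm wide; open, the fingers measure 115 mm over their backs; the gripper's body (75 mm by 178 mm) begins 61 mm behind the grasp point.
Start: joints at [-70.881, 20.558, 86.54, -0, 72.909, -6.595], TCP at [260.312, -540.556, 233.623] pointing down, gripper open.
Joint ranges: [-170.27, 170.27], [-57.76, 135], [12.27, 136.19], [-55.21, 235.2], [11.17, 155.16], [-170.74, 170.74]. Speed limits (degrees/s): [136.94, 136.94, 180, 180, 180, 180].

### API

Orientations are given as [roll, pitch, yaw] about the fixed x, y, z axes, in that order (R = Rz(yaw) Ry(pitch) Rx(roll)).
In Python, from rig import robot, vision gives the robot as it stands.
- The arm moves only by the shell command python3 -m crank 'ROWS'. ROWS is JSON, a list of rows, each a list of 5 numbers: the shift along the tool's x, y, z in mm, then the turn about the tool's z in rad, then the opening in per cent of the stroke, from 0 (shut) to 100 (fully open). In form: [[tx, ty, tz, roll, fingers], ...]. A call has exactly 10 rows; each row shifts and turns the commanded pose from where the row before left it, along the tool's axes as they then stand; what a row does not reach is not made up. A row lasts 1/10 s, in which the tool goes at most 50 mm and 8.59 degrees, less where a joint would pass 70% of its speed; a pose out of reach is approached as far as the arm can. A call with a gripper value outside its range is refused whole. The fingers move at their own pace and stop on an object; the grip force is fixed at half the most. Time passes only in rows, so rows that do not move let the fingers close, or fill a call up. It gives the time, the measured TCP pose, the force, the opening and the grip force at its end, in the units of the state.
- robot.read_state(): the state, without advancing time (a new reading comes with each control period).
- vision.get_image(name): name is "scene" or "top" or "wrist"; returns a dict with "color" (400x640x3 uint8, blue, green, red), "fx", "fy", "cx", "cy" (pixels), "D" ([k1, k2, p1, p2, k3] as OpenCV has them; the pictures are not rectified), "world_from_camera" (4x4, takes a point from camera to world coordinates). Camera axes: x right, y down, z forward; pixel columns grow to the right and rows downward; lengths in mm; the calibration is good to about 2 mm. A picture is of the moment at which its call begins. There is no depth.
- robot.job_done(): hands the job in; it is judged then, once.
The state is a dict: "clock": time; "joint_pos": joint angles; "dq": joint speeds; "joint_efforts": joint torques, N m; "ee_pos": TCP position; "tcp_rot": TCP orientation; "wrist_force": force on the tool from outside, world axes, zero at the start; "ft_torque": the same for the moment, N m; "opening": finger opening in mm; "grasp_force": force on a finger pad.
Only numpy, scipy, OpenCV 4.12 (cv2) and the standard library are available. Lean on these libraries where they do the work, as an engineer would, in place of code of your own. Each camera call takes 0.05 s, during which the arm holds its last target. There are 200 camera calls.

## Working session

There is one attempt and no reset: what is moved stays moved. The work goes in short steps, Python scripts to look and compute and a shell command to move; the robot and the scene stay as the last step left them, time stands still between calls to the robot, and variables do not carry over. Pictures are saved under pics/ and viewed, at most 14 in all, crops included, and the job is handed in when it is done.

```bash
mkdir -p pics; ls; python3 - <<'E'
from rig import robot, vision
import cv2, numpy as np
for n in ["top","scene"]:
    d=vision.get_image(n); cv2.imwrite(f"pics/{n}0.png",d["color"])
    print(n,d["fx"],d["fy"],d["cx"],d["cy"],d["D"]); print(np.round(d["world_from_camera"],3))
print(robot.read_state())
E
```

```text
pics
top 403.4262960392755 403.4262960392755 321.97590631764774 197.39847548655348 [-0.02256385  0.          0.          0.          0.        ]
[[-2.600000e-02 -9.990000e-01  4.600000e-02  5.023920e+02]
 [-1.000000e+00  2.600000e-02  0.000000e+00  3.700000e-02]
 [-2.000000e-03 -4.600000e-02 -9.990000e-01  1.034728e+03]
 [ 0.000000e+00  0.000000e+00  0.000000e+00  1.000000e+00]]
scene 506.0746271224429 506.0746271224429 319.1809966595033 192.15897248014704 [0.02898045 0.         0.         0.         0.        ]
[[ 8.650000e-01  3.250000e-01 -3.830000e-01  1.020521e+03]
 [ 5.020000e-01 -5.730000e-01  6.480000e-01 -7.731150e+02]
 [-9.000000e-03 -7.520000e-01 -6.590000e-01  8.440900e+02]
 [ 0.000000e+00  0.000000e+00  0.000000e+00  1.000000e+00]]
{'clock': 0.1, 'joint_pos': array([-7.08813435e+01,  2.05927356e+01,  8.65894535e+01, -1.01658532e-03,
        7.29085952e+01, -6.59455444e+00]), 'dq': array([ 0.02843732, -0.03419168, -0.06753132,  0.09739587, -0.05708082,
        0.08514785]), 'joint_efforts': array([ 5.56136602e-04, -5.16352773e+01, -2.71408045e+01,  6.77107461e-02,
        2.76122557e-02, -3.32787920e-05]), 'ee_pos': array([ 260.12028232, -540.04616479,  232.92691849]), 'tcp_rot': array([-1.79909705e+02, -9.46112155e-03,  2.57135031e+01]), 'wrist_force': array([-0.18732919,  0.67248083,  0.62779122]), 'ft_torque': array([ 0.04262558,  0.03821695, -0.04465308]), 'grasp_force': 0.0, 'opening': 87.56863835552161}
```

View pics/top0.png

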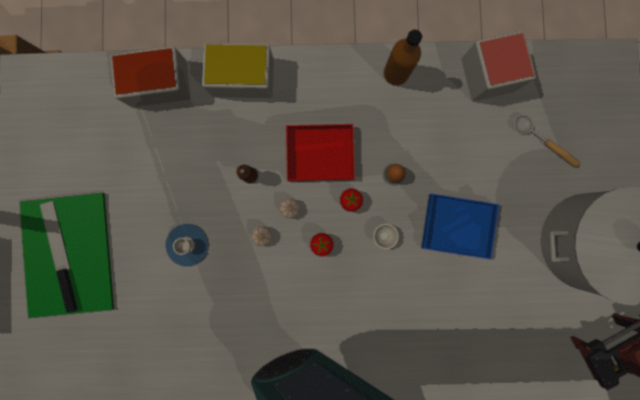

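View pics/scene0.png

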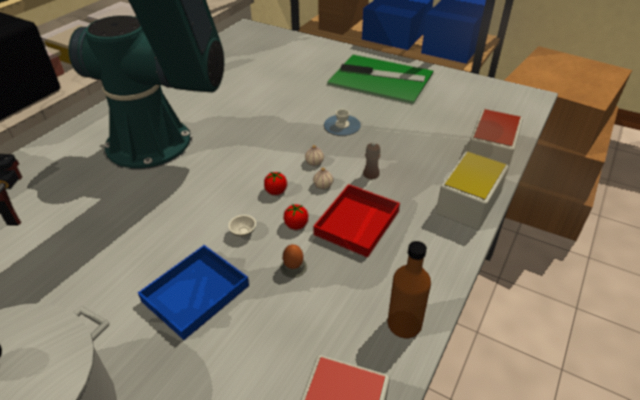

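The top view shows tomatoes at (351,200) and (321,244), garlic at (290,208) and (261,236), and the egg at (396,173). The egg cup is at (184,245), the red tray at (320,153), the blue tray at (461,226), the mill at (247,174) and the bowl at (386,236). The scene view agrees with this layout.

```bash
cat > h.py <<'E'
import cv2, numpy as np
def ray(d,uv):
    K=np.array([[d["fx"],0,d["cx"]],[0,d["fy"],d["cy"]],[0,0,1]])
    p=cv2.undistortPoints(np.array([[uv]],float),K,np.array(d["D"],float))[0,0]
    T=np.array(d["world_from_camera"]); return T[:3,3],T[:3,:3]@np.array([p[0],p[1],1])
def at(d,uv,z):
    o,r=ray(d,uv); return (o+r*(z-o[2])/r[2])[:2]
def proj(d,P):
    T=np.linalg.inv(np.array(d["world_from_camera"])); K=np.array([[d["fx"],0,d["cx"]],[0,d["fy"],d["cy"]],[0,0,1]])
    return cv2.projectPoints(np.array([P],float),cv2.Rodrigues(T[:3,:3])[0],T[:3,3],K,np.array(d["D"],float))[0][0,0]
E
python3 - <<'E'
from rig import robot, vision
from h import *
d=vision.get_image("top"); im=d["color"]; f=im.astype(int); b,g,r=f[...,0],f[...,1],f[...,2]
red=(r>2.0*b+20)&(r>2*g+20); egg=(r>1.35*b+15)&(r<2.5*g); blue=(b>1.6*r+15)
def blob(m,c,w):
    M=np.zeros(m.shape,np.uint8); x,y=c; M[y-w:y+w,x-w:x+w]=m[y-w:y+w,x-w:x+w]
    n,l,s,ce=cv2.connectedComponentsWithStats(M); k=1+np.argmax(s[1:,4]); return ce[k],s[k],(l==k).astype(np.uint8)
for n,m,c,w,z in [("t1",red|((g>1.4*b)&(g>r)),(351,200),17,25),("t2",red|((g>1.4*b)&(g>r)),(321,244),17,25),("egg",egg,(396,173),18,36)]:
    ce,s,l=blob(m,c,w); cc,_=cv2.minEnclosingCircle(cv2.findContours(l,0,1)[0][0]); print(n,ce,s,cc,at(d,ce,z),at(d,cc,z))
for n,m,c,w in [("red",red,(320,153),45),("blue",blue,(461,226),50),("saucer",blue|(b>1.2*r+5),(186,245),26)]:
    ce,s,l=blob(m,c,w); cn=max(cv2.findContours(l,0,1)[0],key=cv2.contourArea); R=cv2.minAreaRect(cn); bx=[at(d,p,28) for p in cv2.boxPoints(R)]; print(n,ce,s,R,np.round(np.mean(bx,0)),np.round(bx).tolist(), at(d,R[0],3))
c1=cv2.resize(im[150:280,150:282],None,fx=4.5,fy=4.5,interpolation=2); c2=im[140:265,225:420]
cv2.imwrite("pics/c.png",cv2.resize(im[145:270,160:320],None,fx=5,fy=4.8*5/4.8*.95,interpolation=2))
cv2.imwrite("pics/c.png",cv2.resize(im[150:268,160:320],None,fx=5,fy=5,interpolation=2))
E
```

```text
t1 [350.66776316 199.74013158] [340 189  22  22 304] (350.93011474609375, 199.6720428466797) [541.58986338 -71.31237817] [541.74358645 -71.9743519 ]
t2 [321.34090909 244.11038961] [311 234  22  22 308] (321.2727355957031, 244.18182373046875) [432.81118367   4.95526097] [432.63815392   5.12969431]
egg [395.5511811  172.58267717] [387 164  18  18 254] (395.63043212890625, 172.36956787109375) [ 605.85034489 -184.10814432] [ 606.37720901 -184.32382481]
red [319.86437908 152.20152505] [ 286  124   68   57 3672] ((319.85882568359375, 152.1475830078125), (55.20859146118164, 66.67242431640625), 88.72696685791016) [663.   3.] [[733.0, 87.0], [733.0, -82.0], [593.0, -80.0], [594.0, 86.0]] [667.04806414   2.85047227]
blue [460.1077044  225.89910901] [ 422  194   77   65 3816] ((460.15936279296875, 225.94839477539062), (69.98906707763672, 55.03849411010742), 8.615649223327637) [ 469. -343.] [[417.0, -244.0], [552.0, -269.0], [521.0, -442.0], [386.0, -416.0]] [ 468.17285891 -351.02488188]
saucer [187.68       244.46243902] [ 166  224   42   42 1025] ((186.5, 244.5), (41.0, 41.0), 90.0) [440. 341.] [[493.0, 392.0], [490.0, 289.0], [388.0, 290.0], [391.0, 393.0]] [438.79507715 349.50282552]
```

View pics/c.png

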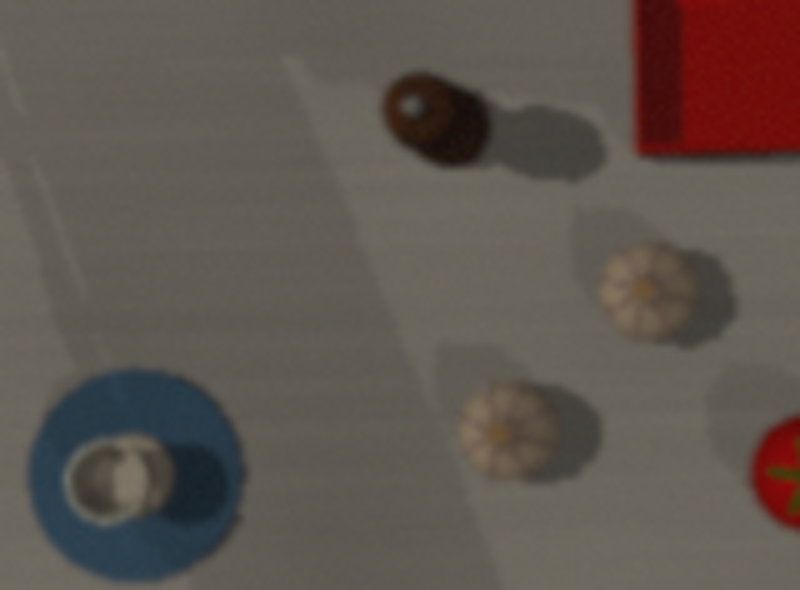

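Garlic is at about (289.0,207.8) and (261.2,235.6), the cup rim centre at about (181,245.6), and the mill at about (247,172). I'll move above the cluster and refine with the wrist camera.

```bash
python3 -m crank '[[36,-32.6,0,0,100],[36,-32.6,0,0,100],[36,-32.6,0,0,100],[36,-32.6,0,0,100],[36,-32.6,0,0,100],[36,-32.6,0,0,100],[36,-32.6,0,0,100],[36,-32.6,0,0,100],[36,-32.6,0,0,100],[36,-32.6,0,0,100]]'; python3 -m crank '[[36,-32.6,0,0,100],[36,-32.6,0,0,100],[0,0,0,-0.1403,100],[0,0,0,-0.1403,100],[0,0,0,-0.1403,100],[0,0,0,-0.1403,100],[0,0,0,-0.1403,100],[0,0,0,-0.1403,100],[0,0,0,-0.1403,100],[0,0,0,-0.1403,100]]'
python3 - <<'E'
from rig import robot, vision
from h import *
t=vision.get_image("top")
for n,uv,z in [("g1",(289.0,207.8),22),("g2",(261.2,235.6),22),("cup",(181,245.6),44),("bowl",(386,236),20),("mill",(247,172),70)]: print(n,at(t,uv,z))
d=vision.get_image("wrist"); cv2.imwrite("pics/w1.png",d["color"]); s=robot.read_state()
print(s["ee_pos"],s["tcp_rot"],d["fx"],np.round(d["world_from_camera"],3))
for n,P in [("t1",(541.6,-71.6,25)),("t2",(432.7,5,25))]: print(n,proj(d,P))
E
```

```text
clock: 1.15
ee_pos: [443.5, -88.7, 233.7]
tcp_rot: [180.0, -0.0, 25.7]
wrist_force: [1.0, -0.1, -0.4]
opening: 88.2
grasp_force: 0.0
clock: 2.15
ee_pos: [479.6, -0.6, 233.5]
tcp_rot: [-180.0, -0.0, 90.4]
wrist_force: [0.1, 0.3, -0.5]
opening: 87.9
grasp_force: 0.0
g1 [525.44017289  83.82250613]
g2 [457.61685206 154.99663771]
cup [438.95508872 349.21664542]
bowl [ 448.51966053 -157.66023127]
mill [612.94631363 178.96385312]
[479.54143745  -0.63637928 233.47112782] [-1.79966182e+02 -8.41922467e-03  9.00955923e+01] 312.0492508136998 [[ 1.00000e+00  1.30000e-02  3.00000e-03  4.78626e+02]
 [ 1.30000e-02 -9.64000e-01 -2.66000e-01  7.18230e+01]
 [-1.00000e-03  2.66000e-01 -9.64000e-01  3.85202e+02]
 [ 0.00000e+00  0.00000e+00  0.00000e+00  1.00000e+00]]
t1 [367.42322987 230.97172564]
t2 [278.12696837 168.71264928]
```

View pics/w1.png

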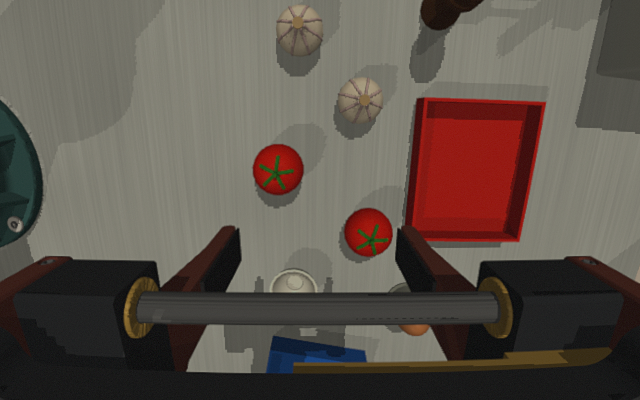

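The wrist view shows tomatoes at (278,169) and (368.5,231), garlic at (360,101) and (299.5,30), and red tray rim corners at (417,98), (545,102), (520,241) and (405,239). This agrees with the top camera.

```bash
python3 - <<'E'
from rig import robot, vision
from h import *
d=vision.get_image("wrist")
for n,uv,z in [("t2",(278,169),25),("t1",(368.5,231.5),25),("g1",(360,101),24),("g2",(299.5,30),24)]: print(n,at(d,uv,z))
c=np.array([at(d,p,30) for p in [(417.5,98),(545,102),(520,241),(405,239)]]); print(c,c.mean(0))
E
```

```text
t2 [432.67258343   5.19447654]
t1 [542.22031307 -73.02074105]
g1 [526.1570121   82.05340418]
g2 [459.60637648 154.99382707]
[[588.57416444  85.63611119]
 [735.15091084  84.21327654]
 [734.54881279 -84.55265966]
 [587.03360467 -80.97955498]] [661.32687318   1.07929327]
```

```bash
python3 -m crank '[[2.5,-23.6,0,0,100],[2.6,-23.7,0,0,100],[0,0,45,0,100],[0,0,45,0,100],[0,0,45,0,100],[0,0,45,0,100],[0,0,25,0,100],[0,0,11.6,0,100],[0,0,0,0,100],[0,0,0,0,60]]'; python3 -m crank '[[0,0,0,0,0],[0,0,0,0,0],[0,0,0,0,0],[0,0,0,0,0],[0,0,0,0,0],[0,0,0,0,0],[0,0,0,0,0],[0,0,-10,0,0],[0,0,-20,0,0],[0,0,-30,0,0]]'
```

```text
clock: 3.3
ee_pos: [432.6, 4.4, 17.2]
tcp_rot: [-180.0, -0.0, 89.9]
wrist_force: [0.5, 0.0, 0.5]
opening: 83.0
grasp_force: 0.0
clock: 4.3
ee_pos: [431.1, 4.6, 77.3]
tcp_rot: [-179.8, -0.0, 90.0]
wrist_force: [-0.5, -0.1, -0.9]
opening: 58.4
grasp_force: 30.0
```

```bash
python3 -m crank '[[0,0,-20,0,0],[5.8,38.2,0,0,0],[5.8,38.2,0,0,0],[5.8,38.2,0,0,0],[5.8,38.2,0,0,0],[5.8,38.2,0,0,0],[5.9,38.3,0,0,0],[0,0,0,0,0],[0,0,25,0,0],[0,0,20,0,0]]'; python3 -m crank '[[0,0,12,0,0],[0,0,8,0,0],[0,0,5,0,0],[0,0,3,0,0],[0,0,2,0,0],[0,0,0.6,0,0],[0,0,0.4,0,0],[0,0,0,0,0],[0,0,0,0,0],[0,0,0,0,0]]'
```

```text
clock: 5.3
ee_pos: [661.1, 39.5, 52.0]
tcp_rot: [-180.0, -0.0, 90.0]
wrist_force: [-0.4, 0.2, -1.3]
opening: 58.5
grasp_force: 30.0
clock: 6.3
ee_pos: [662.1, 39.4, 21.9]
tcp_rot: [180.0, -0.0, 90.0]
wrist_force: [-1.7, 0.1, 6.0]
opening: 58.5
grasp_force: 30.0
```

```bash
python3 -m crank '[[0,0,0,0,82],[0,0,0,0,82],[0,0,0,0,82],[0,0,0,0,82],[0,0,-10,0,82],[0,0,-30,0,82],[0,0,-40,0,82],[0,0,-30,0,82],[0,0,0,0,82],[-28.1,-30,0,0,82]]'; python3 -m crank '[[-28.1,-30,0,0,90],[-28.1,-30,0,0,90],[-28.2,-30,0,0,90],[0,0,0,0.1309,90],[0,0,0,0.1309,90],[0,0,0,0.1309,90],[0,0,0,0.1309,90],[0,0,0,0.1309,90],[0,0,0,0.1309,90],[0,0,0,0,90]]'
```

```text
clock: 7.3
ee_pos: [636.1, 13.0, 133.0]
tcp_rot: [179.6, -0.0, 90.2]
wrist_force: [-0.1, -0.4, 0.3]
opening: 71.9
grasp_force: 0.0
clock: 8.3
ee_pos: [541.4, -73.0, 130.7]
tcp_rot: [-180.0, 0.0, 45.0]
wrist_force: [0.5, 0.1, -0.5]
opening: 78.8
grasp_force: 0.0
```

```bash
python3 - <<'E'
from rig import robot, vision
from h import *
d=vision.get_image("wrist"); cv2.imwrite("pics/w2.png",d["color"]); print(robot.read_state()["ee_pos"],proj(d,(542,-72.5,25)),proj(d,(662,40,29)))
E
```

```text
[541.38617758 -73.02940377 130.69541936] [317.86608791 196.70100889] [325.02912392 -20.83486992]
```

View pics/w2.png

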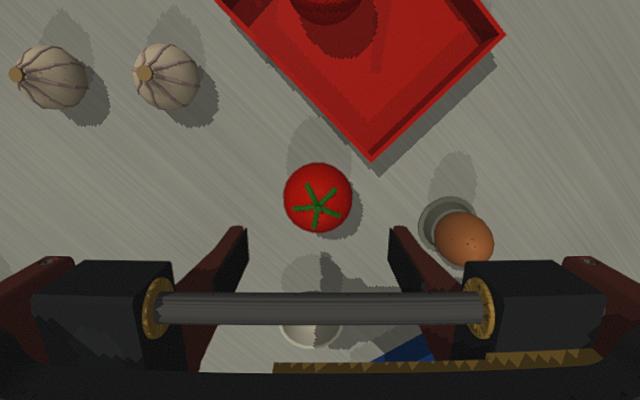

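Tomato 1 is at (318,197), between the jaws and exactly where predicted, so I descend.

```bash
python3 -m crank '[[0,0,40,0,90],[0,0,40,0,90],[0,0,20,0,90],[0,0,10,0,90],[0,0,4,0,90],[0,0,0,0,60],[0,0,0,0,0],[0,0,0,0,0],[0,0,0,0,0],[0,0,0,0,0]]'; python3 -m crank '[[0,0,0,0,0],[0,0,0,0,0],[0,0,-10,0,0],[0,0,-30,0,0],[0,0,-40,0,0],[0,0,0,-0.1309,0],[0,0,0,-0.1309,0],[0,0,0,-0.1309,0],[0,0,0,-0.1309,0],[0,0,0,-0.1309,0]]'
```

```text
clock: 9.35
ee_pos: [542.6, -73.2, 18.1]
tcp_rot: [179.9, -0.1, 45.0]
wrist_force: [-0.4, 0.1, 6.8]
opening: 58.0
grasp_force: 30.0
clock: 10.35
ee_pos: [541.7, -73.1, 97.7]
tcp_rot: [180.0, 0.0, 82.8]
wrist_force: [-0.3, -0.1, -1.2]
opening: 58.5
grasp_force: 30.0
```

```bash
python3 -m crank '[[0,0,0,-0.1309,0],[8.9,30,0,0,0],[8.9,30,0,0,0],[8.9,30,0,0,0],[8.8,30,0,0,0],[0,0,0,0,0],[0,0,25,0,0],[0,0,20,0,0],[0,0,12,0,0],[0,0,8,0,0]]'; python3 -m crank '[[0,0,5,0,0],[0,0,3,0,0],[0,0,1.4,0,0],[0,0,0.6,0,0],[0,0,0,0,0],[0,0,0,0,0],[0,0,0,0,82],[0,0,0,0,82],[0,0,0,0,82],[0,0,0,0,82]]'
```

```text
clock: 11.35
ee_pos: [660.6, -37.6, 31.2]
tcp_rot: [-179.9, -0.0, 90.0]
wrist_force: [-0.1, -0.3, -0.7]
opening: 58.3
grasp_force: 30.0
clock: 12.35
ee_pos: [661.9, -37.6, 22.2]
tcp_rot: [180.0, -0.0, 90.0]
wrist_force: [0.6, 0.2, 0.3]
opening: 72.3
grasp_force: 0.0
```

```bash
python3 -m crank '[[0,0,-10,0,82],[0,0,-30,0,82],[0,0,-40,0,82],[0,0,-30,0,82],[0,0,0,0,82],[30,-34,0,0,82],[30,-34,0,0,82],[30,-34,0,0,82],[30,-34,0,0,82],[0,0,0,0,82]]'; python3 - <<'E'
from rig import robot, vision
from h import *
d=vision.get_image("wrist"); cv2.imwrite("pics/w3.png",d["color"]); print(robot.read_state()["ee_pos"],proj(d,(526,83,22)),proj(d,(459,155,22)))
E
```

```text
clock: 13.35
ee_pos: [519.1, 85.2, 131.1]
tcp_rot: [-179.6, -0.1, 90.2]
wrist_force: [-0.2, -0.6, -0.3]
opening: 72.1
grasp_force: 0.0
[522.55149166  83.82602737 131.66475232] [326.7982274  199.08163139] [245.47111207 113.66905447]
```

View pics/w3.png

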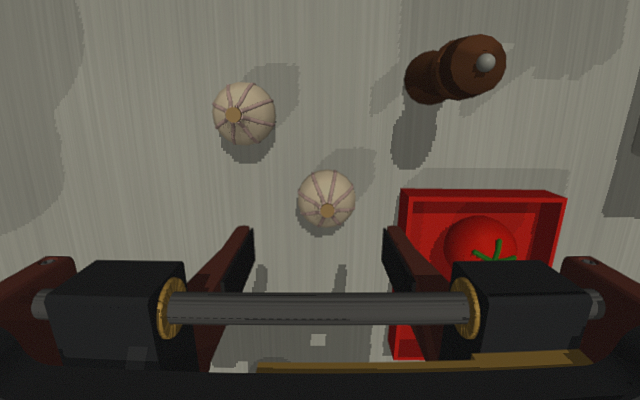

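Garlic 1 is at (326,198) as predicted, and garlic 2 is at (244,113). I grasp garlic 1.

```bash
python3 -m crank '[[0,0,40,0,82],[0,0,40,0,82],[0,0,20,0,82],[0,0,12,0,82],[0,0,6,0,82],[0,0,0,0,60],[0,0,0,0,0],[0,0,0,0,0],[0,0,0,0,0],[0,0,0,0,0]]'; python3 -m crank '[[0,0,0,0,0],[0,0,0,0,0],[0,0,-10,0,0],[0,0,-30,0,0],[0,0,-40,0,0],[0,0,-38,0,0],[0,0,0,0,0],[-42.1,-5.8,0,0,0],[-42.1,-5.8,0,0,0],[-42.1,-5.8,0,0,0]]'
```

```text
clock: 14.4
ee_pos: [526.7, 82.4, 15.1]
tcp_rot: [179.9, -0.0, 90.0]
wrist_force: [-0.4, 0.5, 6.4]
opening: 49.9
grasp_force: 30.0
clock: 15.4
ee_pos: [507.5, -44.7, 131.9]
tcp_rot: [-180.0, -0.0, 90.1]
wrist_force: [-0.3, -1.0, 0.0]
opening: 49.4
grasp_force: 30.0
```

```bash
python3 -m crank '[[-42.1,-5.8,0,0,0],[-42.1,-5.8,0,0,0],[-42.1,-5.8,0,0,0],[-42.1,-5.8,0,0,0],[-42.1,-5.8,0,0,0],[-42.1,-5.8,0,0,0],[-42.1,-5.8,0,0,0],[-42.4,-5.6,0,0,0],[0,0,0,0.0873,0],[0,0,0,0.0873,0]]'; python3 - <<'E'
from rig import robot, vision
from h import *
s=robot.read_state();print(s["opening"],s["ee_pos"],s["tcp_rot"])
d=vision.get_image("wrist"); cv2.imwrite("pics/w4.png",d["color"])
E
```

```text
clock: 16.4
ee_pos: [461.4, -382.2, 131.3]
tcp_rot: [-179.9, -0.0, 79.7]
wrist_force: [-0.0, 0.2, -0.6]
opening: 49.5
grasp_force: 30.0
49.465305922297304 [ 461.38363786 -382.23558708  131.25385421] [-1.79943999e+02 -4.82558715e-02  7.96761557e+01]
```

View pics/w4.png

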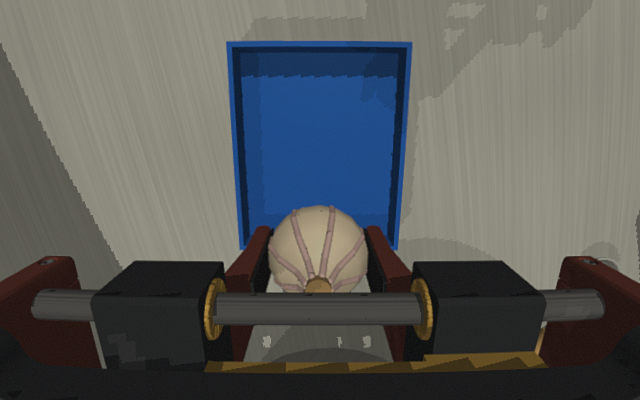

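The far rim corners of the blue tray are at (227,42) and (412,42), and the near outer corners are at about (240,249) and (398,249). I'll work out the tray's pose from these.

```bash
python3 - <<'E'
from rig import robot, vision
from h import *
d=vision.get_image("wrist")
c=np.array([at(d,p,30) for p in [(227,42),(412,42),(398,249),(240,249)]]); print(c,c.mean(0))
print([np.linalg.norm(c[i]-c[i-1]) for i in range(4)], np.degrees(np.arctan2(*(c[1]-c[0])[::-1])))
E
```

```text
[[ 416.52259173 -247.94958768]
 [ 553.41719178 -273.36684997]
 [ 522.79543758 -439.46508352]
 [ 385.0200311  -413.97309264]] [ 469.43881305 -343.68865345]
[np.float64(168.98584415291919), np.float64(139.2342226133737), np.float64(168.89735054255917), np.float64(140.1138973495923)] -10.518348455554428
```

```bash
python3 -m crank '[[0,0,35,0,0],[0,0,30,0,0],[0,0,20,0,0],[0,0,12,0,0],[0,0,8,0,0],[0,0,4,0,0],[0,0,2,0,0],[0,0,1.5,0,0],[0,0,1,0,0],[0,0,0,0,0]]'; python3 -m crank '[[0,0,0.5,0,0],[0,0,0,0,0],[0,0,0,0,72],[0,0,0,0,72],[0,0,0,0,72],[0,0,0,0,72],[0,0,-10,0,72],[0,0,-30,0,72],[0,0,-40,0,72],[0,0,-34,0,72]]'
```

```text
clock: 17.5
ee_pos: [462.8, -381.5, 19.1]
tcp_rot: [179.9, 0.0, 80.0]
wrist_force: [-0.3, -0.5, 0.8]
opening: 49.4
grasp_force: 30.0
clock: 18.5
ee_pos: [462.4, -381.1, 134.1]
tcp_rot: [180.0, 0.0, 80.0]
wrist_force: [0.0, 0.6, -0.2]
opening: 63.0
grasp_force: 0.0
```

```bash
python3 -m crank '[[43.9,-8,0,0,80],[43.9,-8,0,0,80],[43.9,-8,0,0,80],[43.9,-8,0,0,80],[43.9,-8,0,0,80],[43.9,-8,0,0,80],[43.9,-8,0,0,80],[43.9,-8,0,0,80],[43.9,-8,0,0,80],[43.9,-8,0,0,80]]'; python3 -m crank '[[43.9,-8,0,0,80],[43.9,-8.3,0,0,80],[0,0,0,0,80],[0,0,20,0,80],[0,0,20,0,80],[0,0,0,0,80],[0,0,0,0,80],[0,0,0,0,80],[0,0,0,0,80],[0,0,0,0,80]]'; python3 - <<'E'
from rig import robot, vision
from h import *
s=robot.read_state();print(s["opening"],s["ee_pos"],s["tcp_rot"])
d=vision.get_image("wrist"); cv2.imwrite("pics/w5.png",d["color"]); print(proj(d,(459,155,22)))
E
```

```text
clock: 19.5
ee_pos: [459.6, 66.9, 132.9]
tcp_rot: [179.9, -0.0, 80.0]
wrist_force: [0.8, 0.7, 0.3]
opening: 70.2
grasp_force: 0.0
clock: 20.5
ee_pos: [459.4, 154.4, 92.8]
tcp_rot: [179.9, -0.0, 80.0]
wrist_force: [0.5, 0.9, 0.7]
opening: 70.1
grasp_force: 0.0
70.06389694479421 [459.37765274 154.3510904   92.81224693] [ 1.79928233e+02 -3.02486662e-02  8.00034932e+01]
[317.08431283 209.55480268]
```

View pics/w5.png

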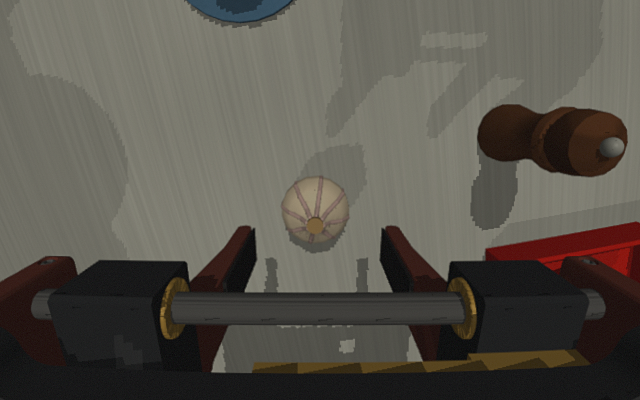

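Garlic 2 is at (315,209), on the jaw centre line.

```bash
python3 -m crank '[[0,0,35,0,80],[0,0,25,0,80],[0,0,12,0,80],[0,0,6,0,80],[0,0,0,0,60],[0,0,0,0,0],[0,0,0,0,0],[0,0,0,0,0],[0,0,0,0,0],[0,0,0,0,0]]'; python3 -m crank '[[0,0,0,0,0],[0,0,-10,0,0],[0,0,-30,0,0],[0,0,-40,0,0],[0,0,-38,0,0],[0,0,0,0,0],[-41,8.8,0,0,0],[-41,8.8,0,0,0],[-41,8.8,0,0,0],[-41,8.8,0,0,0]]'; python3 -m crank '[[-41,8.8,0,0,0],[-41,8.8,0,0,0],[-41,8.8,0,0,0],[-41,8.8,0,0,0],[-41,8.8,0,0,0],[-41,8.8,0,0,0],[-41.4,9,0,0,0],[0,0,0,0,0],[0,0,0,0,0],[0,0,20,0,0]]'
```

```text
clock: 21.55
ee_pos: [459.6, 154.6, 14.9]
tcp_rot: [179.9, -0.0, 80.0]
wrist_force: [-0.7, -1.4, 7.4]
opening: 49.6
grasp_force: 30.0
clock: 22.55
ee_pos: [464.3, -14.5, 131.9]
tcp_rot: [-180.0, -0.0, 80.1]
wrist_force: [-0.1, 0.3, -0.5]
opening: 49.4
grasp_force: 30.0
clock: 23.55
ee_pos: [476.9, -306.8, 113.4]
tcp_rot: [179.9, 0.1, 80.0]
wrist_force: [0.2, -0.1, -0.9]
opening: 49.2
grasp_force: 30.0
```

```bash
python3 -m crank '[[0,0,35,0,0],[0,0,25,0,0],[0,0,15,0,0],[0,0,8,0,0],[0,0,5,0,0],[0,0,3,0,0],[0,0,1.5,0,0],[0,0,1,0,0],[0,0,0.5,0,0],[0,0,0,0,0]]'; python3 -m crank '[[0,0,0,0,0],[0,0,0,0,72],[0,0,0,0,72],[0,0,0,0,72],[0,0,0,0,72],[0,0,-10,0,72],[0,0,-30,0,72],[0,0,-40,0,72],[0,0,-34,0,72],[0,0,0,0,72]]'; python3 - <<'E'
from rig import robot, vision
from h import *
d=vision.get_image("top"); cv2.imwrite("pics/t2.png",cv2.resize(d["color"][110:280,160:520],None,fx=2.2,fy=2.2,interpolation=2))
E
```

```text
clock: 24.55
ee_pos: [476.5, -307.2, 18.9]
tcp_rot: [179.9, 0.0, 80.0]
wrist_force: [-1.3, 1.1, 4.9]
opening: 49.5
grasp_force: 30.0
clock: 25.55
ee_pos: [478.9, -309.2, 137.4]
tcp_rot: [179.5, 0.3, 80.0]
wrist_force: [0.3, -0.4, 0.1]
opening: 63.1
grasp_force: 0.0
```

View pics/t2.png

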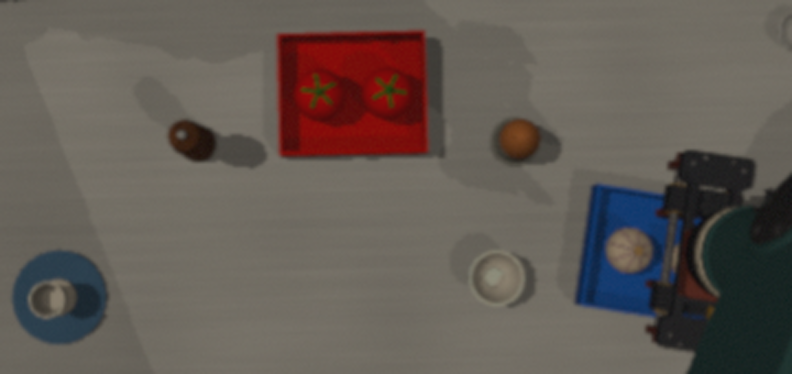

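Both tomatoes and both garlic bulbs sit in their trays: tomatoes at (320,92) and (389,91), the nearer garlic at (629,250). The egg is still in its cell at (519,139).

```bash
python3 -m crank '[[35.7,26.7,0,0,80],[35.7,26.7,0,0,80],[35.8,26.6,0,0,80],[35.8,26.6,0,0,80],[0,0,0,0,80],[0,0,0,0,80],[0,0,0,0,80],[0,0,0,0,80],[0,0,0,0,80],[0,0,0,0,80]]'; python3 - <<'E'
from rig import robot, vision
from h import *
s=robot.read_state();print(s["opening"],s["ee_pos"],s["tcp_rot"])
d=vision.get_image("wrist"); cv2.imwrite("pics/w6.png",d["color"]); print(proj(d,(606,-184,36)),proj(d,(606,-184,16)))
f=d["color"].astype(int); b,g,r=f[...,0],f[...,1],f[...,2]
M=((r>1.6*b+20)&(r<2.6*g)).astype(np.uint8); M[:120]=0; M[255:]=0; M[:,:240]=0;M[:,400:]=0
n,l,st,ce=cv2.connectedComponentsWithStats(M); k=1+np.argmax(st[1:,4]); print(st[k],ce[k]); print(at(d,ce[k],36))
E
```

```text
clock: 26.6
ee_pos: [605.3, -185.3, 132.1]
tcp_rot: [-180.0, -0.0, 79.9]
wrist_force: [0.5, -0.7, 1.2]
opening: 70.3
grasp_force: 0.0
70.34296600729354 [ 605.32487331 -185.33476198  132.1311669 ] [-1.79992421e+02 -3.63430912e-03  7.99435691e+01]
[318.39510847 199.08200751] [318.36539505 192.87722485]
[ 292  174   54   55 2314] [318.45721694 200.66594641]
[ 605.81322915 -185.35142865]
```

View pics/w6.png

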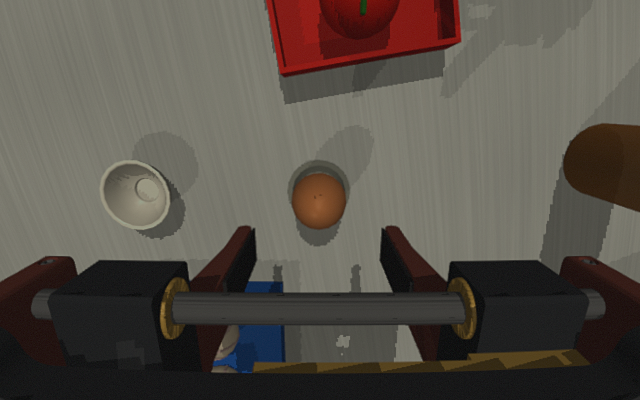

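The egg is at (318.5,200.7), on the centre line and still upright. I grip slightly above its centre.

```bash
python3 -m crank '[[0,0,40,0,80],[0,0,30,0,80],[0,0,20,0,80],[0,0,8,0,80],[0,0,3,0,80],[0,0,0,0,80],[0,0,0,0,60],[0,0,0,0,0],[0,0,0,0,0],[0,0,0,0,0]]'; python3 -m crank '[[0,0,0,0,0],[0,0,0,0,0],[0,0,0,0,0],[0,0,-4,0,0],[0,0,-10,0,0],[0,0,-30,0,0],[0,0,-40,0,0],[0,0,-40,0,0],[0,0,-35,0,0],[0,0,0,0,0]]'
```

```text
clock: 27.65
ee_pos: [606.1, -184.7, 31.6]
tcp_rot: [180.0, 0.0, 80.0]
wrist_force: [-1.2, -0.3, 2.5]
opening: 44.4
grasp_force: 30.0
clock: 28.65
ee_pos: [609.2, -185.9, 196.3]
tcp_rot: [179.4, 0.1, 80.0]
wrist_force: [1.0, 0.0, -0.6]
opening: 44.4
grasp_force: 30.0
```

```bash
python3 -m crank '[[34.2,-23.4,0,0,0],[34.2,-23.4,0,0,0],[34.2,-23.4,0,0,0],[34.2,-23.4,0,0,0],[34.2,-23.4,0,0,0],[34.2,-23.4,0,0,0],[34.2,-23.4,0,0,0],[34.2,-23.4,0,0,0],[34.2,-23.4,0,0,0],[34.2,-23.4,0,0,0]]'; python3 -m crank '[[34,-23,0,0,0],[0,0,0,0,0],[0,0,30,0,0],[0,0,30,0,0],[0,0,0,0,0],[0,0,0,0,0],[0,0,0,0,0],[0,0,0,0,0],[0,0,0,0,0],[0,0,0,0,0]]';  python3 - <<'E'
from rig import robot, vision
from h import *
s=robot.read_state();print(s["opening"],s["ee_pos"],s["tcp_rot"])
d=vision.get_image("wrist"); cv2.imwrite("pics/w7.png",d["color"]); print(proj(d,(439,349.2,44)),at(d,(320,100),44))
E
```

```text
clock: 29.65
ee_pos: [433.2, 194.0, 189.7]
tcp_rot: [-179.9, 0.0, 80.0]
wrist_force: [0.2, 0.0, 0.1]
opening: 44.5
grasp_force: 30.0
clock: 30.65
ee_pos: [418.4, 230.4, 130.8]
tcp_rot: [179.9, -0.0, 80.0]
wrist_force: [0.1, 0.0, -1.3]
opening: 44.1
grasp_force: 30.0
44.10022688008105 [418.38052862 230.38268204 130.77244761] [ 1.79937107e+02 -4.28156720e-02  8.00162428e+01]
[317.28423795  40.40793842] [433.88364977 308.72770053]
```

View pics/w7.png

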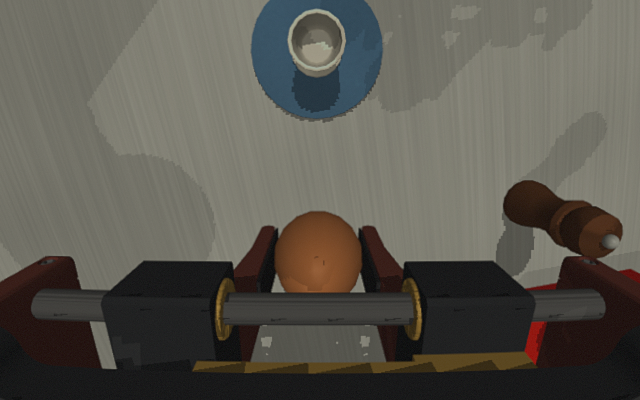

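The cup rim is centred at (317,40), matching the prediction of (317.3,40.4). The egg hangs upright between the pads at (319,255).

```bash
python3 -m crank '[[30,0,0,0,0],[30,0,0,0,0],[30,0,0,0,0],[20,-0.3,0,0,0],[10.5,0,0,0,0],[0,0,0,0,0],[0,0,0,0,0],[0,0,25,0,0],[0,0,20,0,0],[0,0,10,0,0]]'; python3 -m crank '[[0,0,6,0,0],[0,0,3,0,0],[0,0,2,0,0],[0,0,1,0,0],[0,0,1,0,0],[0,0,1,0,0],[0,0,0.5,0,0],[0,0,0.5,0,0],[0,0,0,0,0],[0,0,0,0,0]]';  python3 - <<'E'
from rig import robot, vision
from h import *
s=robot.read_state();print(s["opening"],s["ee_pos"],s["tcp_rot"])
d=vision.get_image("wrist"); cv2.imwrite("pics/w8.png",d["color"])
E
```

```text
clock: 31.7
ee_pos: [437.3, 347.1, 73.7]
tcp_rot: [-179.9, 0.1, 80.0]
wrist_force: [-0.1, 0.8, -0.7]
opening: 44.3
grasp_force: 30.0
clock: 32.7
ee_pos: [439.0, 349.7, 60.9]
tcp_rot: [180.0, -0.1, 80.0]
wrist_force: [-1.5, 1.5, 5.8]
opening: 44.3
grasp_force: 30.0
44.29020570027459 [438.95301729 349.65007064  60.91262964] [ 1.79952475e+02 -7.86524411e-02  8.00144063e+01]
```

View pics/w8.png

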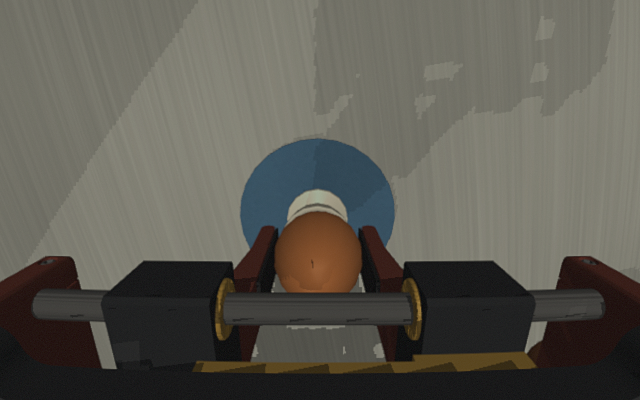

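The egg is in the cup with light contact, centred at (318,255). I'll open slowly.

```bash
python3 -m crank '[[0,0,0.5,0,0],[0,0,0,0,0],[0,0,0,0,48],[0,0,0,0,50],[0,0,0,0,51],[0,0,0,0,52],[0,0,0,0,54],[0,0,0,0,58],[0,0,0,0,66],[0,0,0,0,76]]'; python3 -m crank '[[0,0,0,0,80],[0,0,-5,0,80],[0,0,-20,0,80],[0,0,-40,0,80],[0,0,-40,0,80],[0,0,-20,0,80],[-30,0,0,0,80],[-40,0,0,0,80],[-40,0,0,0,80],[0,0,0,0,80]]';  python3 - <<'E'
from rig import robot, vision
from h import *
d=vision.get_image("wrist")["color"]; e=vision.get_image("scene")["color"]
cv2.imwrite("pics/f.png",np.vstack([cv2.resize(d[:260],(560,228)),cv2.resize(e[100:340,130:450],(480,360),interpolation=2).copy() if 0 else cv2.copyMakeBorder(cv2.resize(e[100:340,130:450],(480,360),interpolation=2),0,0,0,80,0)]))
E
```

```text
clock: 33.75
ee_pos: [438.5, 348.9, 59.4]
tcp_rot: [-180.0, 0.0, 80.0]
wrist_force: [0.2, 0.3, 0.2]
opening: 62.8
grasp_force: 0.0
clock: 34.75
ee_pos: [417.3, 237.0, 184.6]
tcp_rot: [-179.9, 0.1, 79.9]
wrist_force: [0.1, -0.7, 0.3]
opening: 70.1
grasp_force: 0.0
```

View pics/f.png

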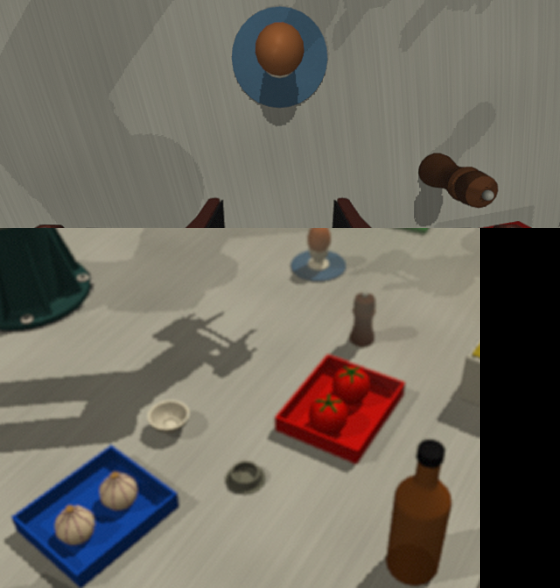

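The egg stands upright in the cup at (280,48), and again at (319,243) in the lower panel. The tomatoes and garlic are upright in their trays, and the mill and bowl have not moved.

```bash
python3 -m crank '[[0,0,0,0,80],[0,0,0,0,80],[0,0,0,0,80],[0,0,0,0,80],[0,0,0,0,80],[0,0,0,0,80],[0,0,0,0,80],[0,0,0,0,80],[0,0,0,0,80],[0,0,0,0,80]]' | head -1; python3 -c "from rig import robot; print(robot.job_done())"
```

```text
clock: 35.85
the job is handed in; nothing more can be done
None
```

The job is handed in at about 36 s of the 118 s: both tomatoes are in the red tray, both garlic bulbs in the blue tray, the egg stands upright in its cup, and the pepper mill and dip bowl were left where they were.

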